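Tap the stuck cake tin down off its cake

TASK

The wall of the loose-bottomed cake tin is stuck round the cake: take the mallet and, with it alone, drive the tin down to the foot of its stand by light taps on the red tab and the black tab in turn, a few millimetres at a time so that it stays nearly level, never over 25 N and never on the cake. Once both sides are down, lean the mallet on the red tab with about 18 N for a moment and then on the black one, to be sure the tin is home. Then stand the mallet upright, head down, in the middle of the green mat, leaving the spatula, brush, jar and timer where they are.

Things in the scene. Friction and masses are not known exactly. Their poses are not given: they have to be found in the camera images.
- stand: white round unmoulding stand fixed to the table, foot 176 mm across and 30 mm high, carrying the tin's loose base and the cake. Origin: centre of its underside, on the table. Its +y axis points to the red tab, -y to the black tab (horizontally)
- cake: brown round cake, 142 mm across, 46 mm high, fixed on the stand; origin: centre of its underside; its top is 110 mm above the table. Keep the mallet off it
- tin: steel tin wall round the cake, 158 mm across, 55 mm high, open at both ends, a tab on either side. Origin on its axis, level with its rim. It only goes down and rocks. Each side is held by its own dry friction: about 9 N on a tab lowers that side alone, and it stays where left. Fully down, the rim is 87 mm above the table, on a hard stop
- tab_a: red silicone pad of the tin's one tab, 44 x 46 x 7 mm, level; it yields about 1 mm per 10 N pressed on it and springs back. Origin: centre of its top face, 104 mm from the tin's axis, level with the rim (108 to 113 mm above the table at the start, 87 mm when home, unpressed)
- tab_b: black silicone pad of the tab on the opposite side, same size and springiness; origin: centre of its top face, 104 mm from the axis (108 to 113 mm above the table at the start, 87 mm when home, unpressed)
- mallet: short round mallet, standing upright on its flat rubber head, handle up: head 36 mm across and 40 mm high, wooden handle above it 26 mm across and 65 mm long, 105 mm in all, about 0.25 kg. Origin: centre of the head's striking face (underside); z up along the handle
- mallet_mid (a point): point on the mallet's axis half-way up, 52.5 mm above the striking face (the handle runs from 40 to 105 mm above the face; it is well gripped about 77 mm above it)
- mat_top (a point): centre of the top of the green square mat, 120 x 120 mm, 6 mm thick, fixed to the table
- spatula: spatula lying on the table, a bystander to be left alone; origin under its middle
- brush: brush lying on the table, a bystander; origin under its middle
- jar: amber jar, 64 mm across, 90 mm high, a bystander; origin: centre of its underside
- timer: yellow round kitchen timer, 52 mm across, 42 mm high, a bystander; origin: centre of its underside
There are look-alikes about, which are no part of the job. Leave any blue or turquoise look-alike of the mallet alone.

How it is judged:
By the outcome, as a careful person would: the job done as asked, in the order asked, and still so for the second after the job is handed in, with the robot touching nothing.
It also fails if it takes over 72 s, if anything falls off the work surface, if the arm or the gripper's body presses on something with over 40 N, if the wrist force passes 120 N, or if a joint passes its speed limit or range.

ROBOT

A 7-joint arm with a two-finger parallel gripper is mounted at the origin on the work surface. World frame = base frame: x ahead of the robot, y to its left, z up, the work surface at z = 0. Lengths are in mm, angles in rad, forces in N, time in s.
With the tool pointing down it reaches from about 400 to 900 mm from the base axis. Payload 5.6 kg.
Tool frame: the origin (TCP) lies midway between the tips of the shut fingers; the grasp point (between the pads) lies 19 mm behind it; z points along the fingers, y is the line along which they close (so a half turn about z gives the same grasp; the last joint's range is limited). The gripper opens to 92 mm and grips with 3 to 60 N. Pads are 20 mm wide; open, the fingers measure 128 mm over their backs; the gripper's body (75 mm by 189 mm) begins 69 mm behind the grasp point.
Start: joints at [-1.188, 0.468, -0.012, 1.603, 0.006, 1.071, -0.056], TCP at [268.522, 591.95, 214.592] pointing down, gripper open.
Joint ranges: [-2.53, 2.53], [-0.31, 2.02], [-1.57, 1.55], [0.28, 2.44], [-1.29, 4.43], [0.15, 1.84], [-2.92, 2.92]. Speed limits (rad/s): [2.57, 2.57, 3.14, 3.14, 3.14, 3.14, 3.14].

INTERFACE

Orientations are given as a rotation vector (axis times angle).
In Python, from cell import robot, grip, kin, viewer gives the robot as it stands. Calls block until the motion is done:
- robot.movep(position, orientation): joint-space move of the TCP to a pose.
- robot.servo_line(position, feed=150, rotation=None): straight line of the TCP; rotation=None keeps the orientation; feed is the mean speed in mm/s.
- robot.goto_joints(angles): joint-space move.
- grip(opening, newtons=None): opening from 0.0 (shut) to 1.0 (fully open); newtons is the grip in N (None keeps the last); returns when the fingers have stopped.
- robot.hold(seconds).
- kin.ik(position, orientation): joint angles nearest the present ones, or None.
- robot.observe(): the state.
- viewer.read_camera(name): name is "scene" or "top" or "wrist"; returns the picture (420x560x3 uint8, red, green, blue); there is no depth.
- viewer.camera_info(name): a dict with "camera_matrix" (3x3 intrinsics, pixels), "k1" (the pictures are not rectified: a ray, as slopes to the right and down, at radius r is drawn at 1 + k1 r^2 times it, then the intrinsics apply), "R" (3x3) and "t" (3): a world point X has camera coordinates R X + t. Camera axes: x right, y down, z forward; pixel columns grow to the right and rows downward; lengths in mm; the calibration is good to about 2 mm. A picture is of the moment at which its call begins: read the wrist's pose just before it. camera_info takes no time and is no camera call; for the wrist camera it gives the pose at the moment of the call.
A pose or a line that the arm cannot do raises robot.IKError and nothing moves.
- robot.job_done(): hands the job in; it is judged then, once.
Trained networks look in the newest picture that a camera, given by its name, has taken for a name from the list of things; names that differ only in an ending like _2 or _b are one class to them, and where a whole thing is asked for, a point or a joint stands for the part that bears it (a point fixed in the world has none). Each returns a list of dicts, best first, with "confidence" (0 to 1); they miss things now and then, are a little off and sometimes report something else, mostly with a low value. They report only what shows in the picture. A call takes as long as a camera call. They do not tell look-alikes from the thing itself.
- viewer.silhouettes(name, camera): "mask" (420x560 bool, what is visible of it).
- viewer.pinpoint(name, camera): "at" ([x, y, z] in mm, in the coordinates of the camera as it stood for that picture, good to about 4 mm: a listed point, or the origin of a listed thing).
The state is a dict: "t": time; "joints": joint angles; "joint_velocities": joint speeds; "joint_torque": joint torques, N m; "tcp_pos": TCP position; "tcp_rot": TCP orientation; "contact_force": force on the tool from outside, world axes, zero at the start; "wrist_torque": the same for the moment, N m; "grip_width": opening from 0.0 (shut) to 1.0 (fully open); "grip_force": force on a finger pad.
Only numpy, scipy, OpenCV 4.12 (cv2) and the standard library are available. Lean on these libraries where they do the work, as an engineer would, in place of code of your own. Each camera call takes 0.05 s, during which the arm holds its last target. There are 200 camera calls.

## Working session

There is one attempt and no reset: what is moved stays moved. The work goes in short steps, each a Python script; the robot and the scene stay as the last script left them, time stands still between calls to the robot, and variables do not carry over. Pictures are saved under pics/ and viewed, at most 10 in all, crops included, and the job is handed in when it is done.

```bash
ls; mkdir -p pics; cat > h.py <<'E'
import numpy as np, cv2
from cell import robot, grip, kin, viewer
def w(cam,p):
    i=viewer.camera_info(cam); return np.array(i["R"]).T@(np.array(p)-np.array(i["t"]))
def find(name,cam,n=3):
    return [(round(d["confidence"],2),w(cam,d["at"]).round(1)) for d in viewer.pinpoint(name,cam)[:n]]
def snap(cam,f):
    im=viewer.read_camera(cam); cv2.imwrite(f"pics/{f}.png",im[:,:,::-1]); return im
E
python3 - <<'E'
from h import *
a=snap("scene","s0");b=snap("top","t0")
cv2.imwrite("pics/both.png",cv2.resize(np.vstack([a,b])[:,:,::-1],(560,840))[:, :]) 
for c in ["scene","top"]:
    for n in ["stand","tab_a","tab_b","mallet","mat_top","jar","timer","spatula","brush","tin"]:
        print(c,n,find(n,c))
print(robot.observe())
E
```

```text
pics
scene stand [(0.82, array([602.7,  18.6,   2.7]))]
scene tab_a [(0.81, array([639.5, -80.4, 113.3])), (0.63, array([576.8, 116. , 112.2])), (0.44, array([518.4, 287.2,   3.6]))]
scene tab_b [(0.81, array([639.5, -80.4, 113.3])), (0.63, array([576.8, 116. , 112.2])), (0.44, array([518.4, 287.2,   3.6]))]
scene mallet [(0.8, array([517.8, 285.1,   5.1])), (0.78, array([451.2, 235.9,   0.6])), (0.76, array([ 5.827e+02,  2.289e+02, -5.000e-01]))]
scene mat_top [(0.61, array([ 510.8, -301.5,   10.3]))]
scene jar [(0.62, array([ 714.3, -345.3,    3.2]))]
scene timer [(0.77, array([ 679. , -241.3,    3.4]))]
scene spatula [(0.67, array([519.4, 285.2,   4.3])), (0.51, array([ 677.5, -241.6,    1.6]))]
scene brush [(0.79, array([7.135e+02, 3.224e+02, 1.000e-01]))]
scene tin []
top stand [(0.8, array([607.6,  17.8,   3.2]))]
top tab_a [(0.76, array([572.2, 115.6, 114.8])), (0.74, array([642.2, -83.4, 112.3])), (0.18, array([ 7.145e+02,  3.229e+02, -4.000e-01]))]
top tab_b [(0.76, array([572.2, 115.6, 114.8])), (0.74, array([642.2, -83.4, 112.3])), (0.18, array([ 7.145e+02,  3.229e+02, -4.
[... 530 characters left out ...]
0982, -0.01156227,  1.60272208,  0.00600347,
        1.07139475, -0.05628318]), 'joint_velocities': array([-1.25550599e-03,  9.95494659e-04,  1.80082749e-03, -9.83929196e-06,
       -1.86800826e-04,  3.91710634e-04, -4.32116632e-04]), 'joint_torque': array([ 3.86119927e-04, -5.20424545e+01, -1.21593187e-02, -2.44050068e+01,
       -5.66402427e-02,  1.15785401e-02,  3.56399880e-05]), 'tcp_pos': array([268.52955343, 591.9353358 , 214.57681506]), 'tcp_rot': array([ 6.63888875e-01,  3.07058391e+00, -1.41459454e-05]), 'contact_force': array([-0.74140276,  0.10985726, -0.46857571]), 'wrist_torque': array([ 0.00959291, -0.02661857, -0.04882212]), 'grip_force': 0.0, 'grip_width': 1.0063857474426205}
```

View pics/s0.png

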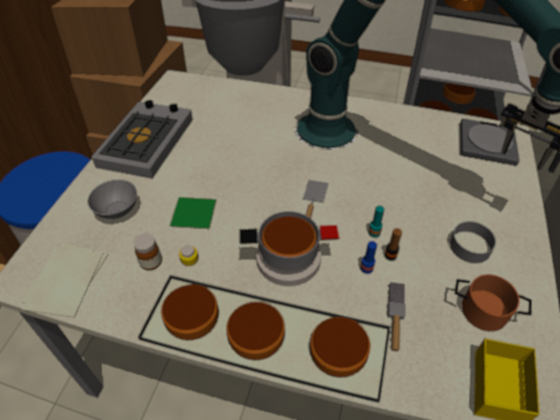

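View pics/t0.png

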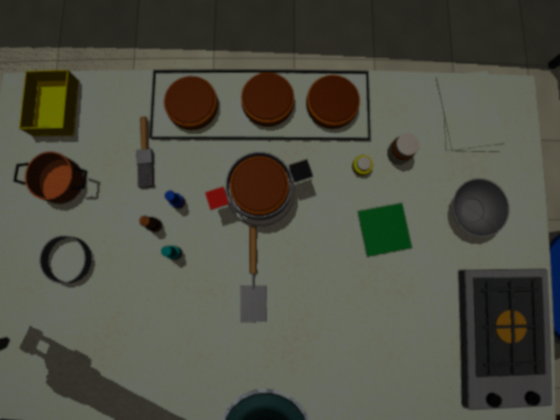

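The scene camera shows the wooden mallet at about (393,243). The look-alikes are blue at (370,256) and turquoise at (377,220). The red tab is at (330,232), the black tab at (248,236) and the mat at (194,212). Both cameras' networks agree with this. Next I'll check the mallet and tabs from near.

```bash
python3 - <<'E'
from h import *
D=[0,np.pi,0]
print(kin.ik([520,286,58],D),kin.ik([575,116,150],D),kin.ik([640,-82,150],D),kin.ik([512,-300,64],D))
def look(p):
    robot.movep(p,D)
look([470,255,300]); a=snap("wrist","w1"); print(find("mallet","wrist",4),robot.observe()["t"])
E
```

```text
[-0.55687587  0.57197115 -0.00308281  1.85173615  0.0025368   0.7178891
  1.00941761] [-0.3805553   0.43389303  0.15931763  1.82815894 -0.08620078  0.8862052
  1.38960202] [-0.17321296  0.53767797  0.34324681  1.68866271 -0.21318085  0.95216183
  1.82030134] [ 0.11714342  0.5991483   0.472555    1.87468984 -0.38266322  0.75795562
  2.37178132]
[(0.78, array([450. , 232.4,  -1.9])), (0.72, array([580.6, 228.4,  -1.2])), (0.61, array([521.6, 287.8,  -1.2]))] 2.6917
```

View pics/w1.png

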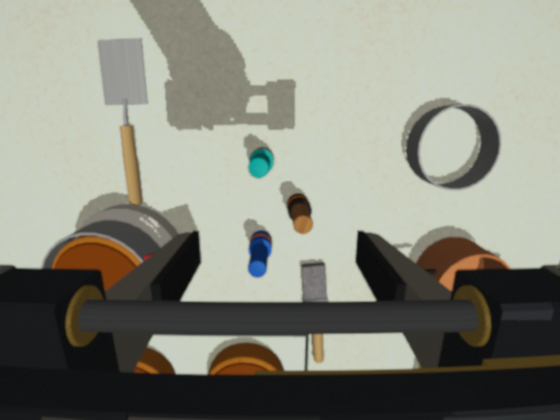

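The wrist view shows the wooden mallet at (300,213), clear of the turquoise one at (260,162) and the blue one at (259,255). I'll grasp it, lift it, and look at the tabs on the way.

```bash
python3 - <<'E'
from h import *
D=[0,np.pi,0]
robot.movep([521.2,286.7,135],D)
robot.servo_line([521.2,286.7,58],feed=150)
grip(0.0,45)
o=robot.observe();print(o["grip_width"],o["grip_force"],o["tcp_pos"],o["t"])
robot.servo_line([521.2,286.7,180],feed=250)
robot.movep([550,17,290],D)
a=snap("wrist","w2"); print(find("tab_a","wrist",4),find("stand","wrist"),find("mallet","wrist"),find("cake","wrist"))
o=robot.observe();print(o["grip_width"],o["contact_force"],o["wrist_torque"],o["tcp_pos"],o["t"])
E
```

```text
0.27649853151607107 44.99059975147247 [521.11052878 286.71891565  57.87530032] 5.1083
[(0.78, array([574. , 116.4, 110.1])), (0.71, array([640.5, -84.4, 111.7]))] [(0.68, array([605.6,  13.5,   3.3]))] [(0.83, array([581.3, 228. ,   0.6])), (0.82, array([551.7,  23.1, 231.3])), (0.79, array([450.2, 230.7,  -3.7]))] []
0.27875836237770635 [-0.51980308  0.9999047  -1.43322468] [ 0.06496123 -0.04332078  0.01670882] [549.86118435  18.27357135 289.38906713] 7.125
```

View pics/w2.png

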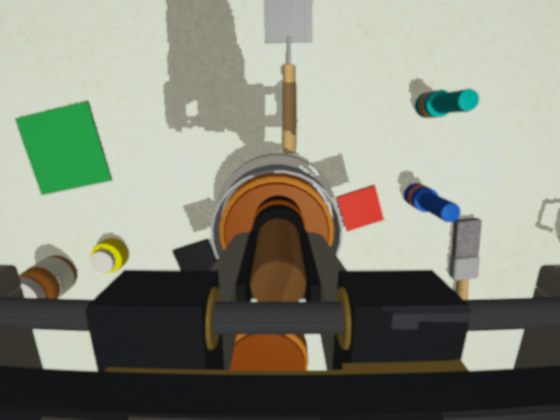

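The mallet is gripped and hanging straight below the gripper. The red tab is at (360,207) and the black one at (195,255), which agrees with the estimates. I'll now feel the height of each tab.

```bash
cat >> h.py <<'E'
D=[0,np.pi,0]
XY={'a':np.array([574.2,116.1]),'b':np.array([640.8,-82.9])}
OFF=58.0  # tcp z - face z
def fz(n=3):
    v=[]
    for _ in range(n):
        v.append(robot.observe()["contact_force"][2]); robot.hold(0.01)
    return np.mean(v)
def over(s,face,feed=350):
    robot.servo_line([*XY[s],face+OFF],feed=feed); robot.hold(0.1)
def facez(): return robot.observe()["tcp_pos"][2]-OFF
def down(s,face,feed=30): robot.servo_line([*XY[s],face+OFF],feed=feed)
E
python3 - <<'E'
from h import *
robot.servo_line([*XY['a'],175+OFF],feed=300)
for s in 'ab':
    over(s,122 if s=='a' else 124); t0=fz(8); print(s,'tare',t0,facez(),robot.observe()["t"])
    z=116.; 
    while z>105:
        down(s,z); f=fz()-t0
        print(z,round(facez(),2),round(f,2))
        if f>3.5: break
        z-=0.75
    over(s,124,100)
print(robot.observe()["t"])
E
```

```text
a tare -2.0049995092149344 124.53519951860406 8.1333
116.0 116.1 -0.01
115.25 115.21 0.23
114.5 114.44 0.08
113.75 113.69 0.06
113.0 112.96 -0.31
112.25 112.19 0.16
111.5 111.83 2.54
110.75 111.29 5.91
b tare -2.4187955854153986 123.79804776954535 11.7333
116.0 115.82 0.28
115.25 115.31 0.34
114.5 114.48 0.34
113.75 113.7 0.53
113.0 112.94 0.42
112.25 112.32 0.22
111.5 111.92 3.58
14.2
```

```bash
cat >> h.py <<'E'
def tap(s,target,h,lift=8,feed=25):
    """strike tab s from height h down to unpressed height ~target; returns estimated height"""
    over(s,h+lift); t0=fz(3)
    z=h+1; down(s,z,80); fm=0
    end=target-1.8
    while z>end:
        z=max(z-1.8,end); down(s,z,feed); f=fz(2)-t0; fm=max(f,fm)
        if f>16: break
    est=facez()+f/10
    robot.servo_line([*XY[s],h+lift+OFF],feed=150)
    print(s,target,'est',round(est,2),'F',round(f,1),'max',round(fm,1),'t',round(robot.observe()["t"],2)); return est
E
python3 - <<'E'
from h import *
ha=hb=112.
hb=tap('b',110,hb); ha=tap('a',108,ha)
hb=tap('b',106,hb)
print(ha,hb)
E
```

```text
b 110 est 109.37 F 7.2 max 7.2 t 15.88
a 108 est 107.08 F 7.0 max 7.0 t 18.32
b 106 est 105.14 F 6.9 max 6.9 t 20.76
107.07936650795438 105.1397449653327
```

```bash
cat >> h.py <<'E'
T=119.  # transit face height, clear of the cake top (110)
def tap(s,target,h,feed=25):
    over(s,T,450); t0=fz(3)
    z=h+1.5; down(s,z,150); fm=0
    end=target-1.2
    while z>end:
        z=max(z-2.2,end); down(s,z,feed); f=fz(2)-t0; fm=max(f,fm)
        if f>16: break
    est=facez()+f/10
    robot.servo_line([*XY[s],T+OFF],feed=220)
    print(s,target,'est',round(est,2),'F',round(f,1),'max',round(fm,1),'t',round(robot.observe()["t"],2)); return est
E
python3 - <<'E'
from h import *
robot.servo_line([*XY['b'],T+OFF],feed=150)
ha,hb=107.1,105.1
for a,b in [(103,100.8),(98.7,96.5)]:
    ha=tap('a',a,ha); hb=tap('b',b,hb)
E
```

```text
a 103 est 103.02 F 8.2 max 8.2 t 23.32
b 100.8 est 100.65 F 7.4 max 7.4 t 25.62
a 98.7 est 98.56 F 6.9 max 6.9 t 27.93
b 96.5 est 96.57 F 7.8 max 7.8 t 30.26
```

```bash
python3 - <<'E'
from h import *
ha,hb=98.6,96.6
for a,b in [(94.4,92.3),(90.2,88.2),(86.6,86.6)]:
    ha=tap('a',a,ha); hb=tap('b',b,hb)
E
```

```text
a 94.4 est 94.34 F 6.9 max 6.9 t 32.61
b 92.3 est 92.37 F 7.4 max 7.4 t 34.98
a 90.2 est 90.3 F 7.9 max 7.9 t 37.38
b 88.2 est 88.42 F 7.6 max 7.6 t 39.8
a 86.6 est 86.8 F 7.1 max 7.1 t 41.98
b 86.6 est 86.73 F 7.0 max 7.0 t 44.16
```

```bash
cat >> h.py <<'E'
def lean(s,F,hold,z=86.5):
    over(s,T,450); t0=fz(8); down(s,88.5,150); down(s,z,25); f=fz(4)-t0; L=[round(f,1)]
    for _ in range(9):
        if f>F-0.8: break
        z-=np.clip((F-f)/5*0.7,0.15,0.9); down(s,z,20); f=fz(5)-t0; L.append(round(f,1))
    robot.hold(hold); f=fz(8)-t0; print(s,L,'held',round(f,2),'face',round(facez(),2),'est',round(facez()+f/10,2))
    robot.servo_line([*XY[s],T+OFF],feed=150); print('t',robot.observe()["t"])
E
python3 - <<'E'
from h import *
lean('b',13,0,z=85.3)
lean('a',18,0.6,z=85)
E
```

```text
b [np.float64(3.1), np.float64(8.1), np.float64(10.1), np.float64(11.7), np.float64(11.9), np.float64(12.3)] held 12.65 face 85.13 est 86.39
t 47.15
a [np.float64(6.2), np.float64(10.7), np.float64(13.9), np.float64(16.0), np.float64(17.2), np.float64(17.3)] held 17.42 face 84.78 est 86.53
t 51.125
```

```bash
python3 - <<'E'
from h import *
lean('b',18.2,0.6,z=84.5)
M=[511.8,-300.5]
robot.movep([*M,120],D); 
print(robot.observe()["tcp_pos"],find("mat_top","top"),find("mallet","scene",4),robot.observe()["t"])
snap("scene","s3")
E
```

```text
b [np.float64(5.7), np.float64(10.5), np.float64(13.1), np.float64(15.7), np.float64(16.7), np.float64(17.0), np.float64(17.5)] held 17.18 face 84.4 est 86.12
t 55.4167
[ 513.25198688 -298.80199768  119.88337258] [(0.75, array([ 512.4, -300.2,    7.6]))] [(0.8, array([517.8, 285.1,   5.1])), (0.78, array([451.2, 235.9,   0.6])), (0.76, array([ 5.827e+02,  2.289e+02, -5.000e-01])), (0.39, array([639.1, -79.8, 113.7]))] 56.5333
```

View pics/s3.png

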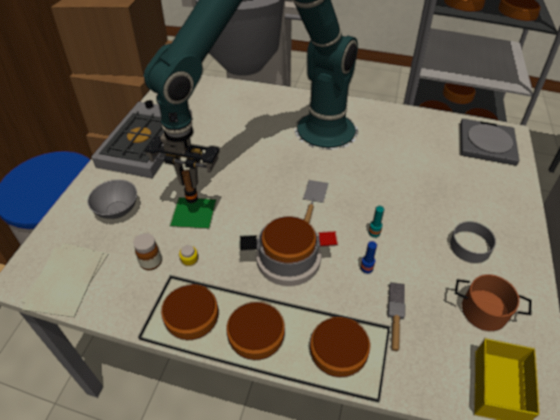

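The tin is down level with both tabs, and the mallet hangs over the mat at (194,212). I'll set it down by feel.

```bash
python3 - <<'E'
from h import *
M=[511.8,-300.5]
t0=fz(5); robot.servo_line([*M,66],feed=100); z=65.
while z>60:
    robot.servo_line([*M,z],feed=20); f=fz()-t0
    if f>2: break
    z-=0.7
print(z,f)
grip(0.75); robot.hold(0.1)
robot.servo_line([*M,190],feed=200)
print(robot.observe()["t"]); snap("scene","s4"); print(find("mallet","scene",4),find("tab_a","scene"))
print(robot.observe()["t"]); c=cv2.imread("pics/s4.png")[150:280,140:360]; cv2.imwrite("pics/c4.png",cv2.resize(c,None,fx=3,fy=3))
E
```

```text
63.599999999999994 3.812406841630235
59.8
[(0.76, array([585. , 229.9,   2.1])), (0.57, array([ 512.4, -300.5,    7.9])), (0.47, array([400.8,  33.7,   2.3]))] [(0.6, array([579.1, 116. ,  87.2])), (0.6, array([638.8, -85.4,  86.1]))]
59.95
```

View pics/c4.png

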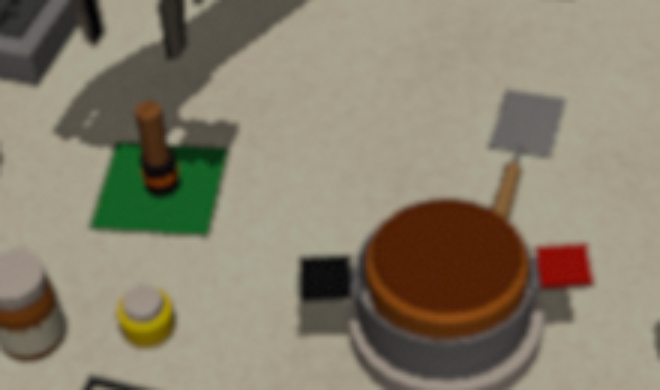

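The mallet stands upright mid-mat, with its base at about (162,185) in the crop, and the gripper is clear of it. The tabs read about 87 mm.

```bash
python3 -c "
from h import *
print(robot.job_done())"
```

```text
the job is handed in; nothing more can be done
None
```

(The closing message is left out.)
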